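Heat off, flask off

TASK

This flask has been heated long enough. First switch the heating off by turning the hot plate's large heat knob anticlockwise all the way to its end stop, then lift the flask off the plate, keeping it upright, and stand it with its whole base on the cork mat to cool. Do not turn the small stirring knob, do not drop the flask, and do not shift the other bottles and glassware.

Things in the scene. Friction and masses are not known exactly. Their poses are not given: they have to be found in the camera images.
- hotplate: laboratory hot plate with stirrer, white housing 270 mm deep (x) by 220 mm wide (y), fixed, its front turned roughly to the robot's right; origin at the centre of its underside, x towards its back, y to its left as seen from the front, z up. A control panel with two black knobs slopes up from the 45 mm high front lip to the flat top, 100 mm high, from 47 mm in front of the origin.
- hotplate_panel: sloping grey control panel; origin at the centre of its surface (91 mm in front of the hot plate's origin, 73 mm above the bench). z: out of the panel, 32 degrees from vertical towards the front; x: up the slope; y: left. Slope length 104 mm, width 220 mm. Large heat knob's axis at y = +48 mm, small stirring knob's at y = -55 mm. Both knobs have a white pointer line and a ring of scale marks.
- plate_top (a point): centre of the top of the square white ceramic heating plate, 165 mm by 165 mm, 112 mm above the bench, behind the panel. The flask starts standing on it, up to 30 mm off its centre.
- heat_knob (a joint): angle of the large heat knob in rad: 0 = off, the anticlockwise end stop; grows as it is turned clockwise as seen facing the panel; 4.71 at the other stop. Starts between 1.3 and 2.8. It stays where it is left and turns with a light, even drag of 0.06 N m; the stops are firm. At 0 the pointer line points down and to the left, at the dot on the scale.
- heat_grip (a point): grip point on the heat knob's axis, 22 mm out from the panel. z: the axis, out of the panel; x: along the grip bar to its white pointer line (turns with the knob). The knob is a black disc, 62 mm diameter, its face 8 mm out from the panel, carrying a straight bar 60 mm long, 18 mm wide, flat top 33 mm out from the panel. Turning it off is a right-handed rotation about z.
- stir_knob (a joint): angle of the small stirring knob in rad; starts at 0, its off stop, and must stay there; grows clockwise.
- stir_grip (a point): point on the axis of the small stirring knob, a plain black round knob of 40 mm diameter and 20 mm high, 15 mm out from the panel surface; 103 mm from the heat knob's axis, to its right.
- flask: conical amber glass flask with a grey ribbed screw cap, about 0.32 kg, 168 mm tall; origin at the centre of its underside, z up. Base 88 mm diameter; the cone narrows to a neck of 37 mm diameter from 104 mm up; the cap is 50 mm across its ribs and reaches from 134 to 168 mm above the base. The cap is screwed tight and is good to lift it by.
- cork_mat: square brown cork mat, 160 mm by 160 mm by 10 mm thick, fixed flat on the bench; origin at the centre of its underside, x and y along its sides. It lies beyond the left or the right of the hot plate, as seen from the robot.
- tube_rack: white plastic rack with capped tubes, 174 mm (x) by 75 mm, 104 mm tall, fixed; origin at the centre of its underside. It stands on the other side of the hot plate from the mat. Bystander.
- amber_bottle: closed round amber glass bottle with a brass-coloured cap, 62 mm diameter, 150 mm tall; origin at the centre of its underside. Bystander.
- reagent_bottle: clear glass bottle with a broad flat glass stopper, 72 mm diameter, 142 mm tall; origin at the centre of its underside. Bystander.
- dark_bottle: black bottle with a broad flat stopper, 74 mm diameter, 151 mm tall; origin at the centre of its underside. Bystander.
- beaker: open clear glass beaker, 76 mm across the rim, 94 mm tall; origin at the centre of its underside. Bystander.
- petri_dishes: stack of three clear round dishes, 91 mm diameter, 45 mm tall in all; origin at the centre of its underside. Bystander.
- wash_bottle: white squeeze bottle, 68 mm diameter, with a bent spout, 163 mm tall in all; origin at the centre of its underside. Bystander.
Mind the look-alikes: they are no part of the job. Leave any purple look-alike of the flask alone. Several things look just like the cork_mat: the one meant starts farthest to the robot's left.

How it is judged:
On the way, in this order (a step that is already met when the one before it is completed fails the run):
1. the heat knob is at its off stop (value of joint heat_knob below 0.1 rad), for 0.2 s.
2. the flask stands upright with its whole base on the cork mat, let go (x of flask in the frame of cork_mat between -0.038 and 0.038 m and y of flask in the frame of cork_mat between -0.038 and 0.038 m and z of flask in the frame of cork_mat between 0.006 and 0.014 m and angle between flask's own z axis and vertical below 0.08 rad and linear speed of flask below 0.02 m/s and contact force between flask and the fingers below 0.05 N), for 0.3 s.
At the end, for the whole second after the job is handed in: Heat knob within 0.10 rad of its anticlockwise (off) stop, stirring knob within 0.15 rad of its start; flask at rest and released on the cork mat, upright within 0.08 rad, its origin within 38 mm of the mat's centre along each side of the mat (whole base on it) (all of step 2 and value of joint heat_knob below 0.1 rad and value of joint stir_knob below 0.15 rad); the robot touches nothing.
It fails at once if the stirring knob is turned by more than 0.2 rad (value of joint stir_knob above 0.2 rad).
It fails at once if the flask is tipped by more than 40 degrees (angle between flask's own z axis and vertical above 0.7 rad).
It fails at once if the flask is dropped (moves faster than 0.5 m/s out of the fingers: a fall of over 12 mm) (contact force between flask and the fingers below 0.02 N and linear speed of flask above 0.5 m/s).
It fails at once if a bystander (bottle, beaker, dishes, wash bottle) is shifted by more than 30 mm (distance of any of amber_bottle, reagent_bottle, dark_bottle, beaker, petri_dishes, wash_bottle from where it was at the start of the episode above 0.03 m).
It also fails if it takes over 69 s, if anything falls off the work surface, if the arm or the gripper's body presses on something with over 40 N, if the wrist force passes 120 N, or if a joint passes its speed limit or range.

ROBOT

A 6-joint arm with a two-finger parallel gripper is mounted at the origin on the work surface. World frame = base frame: x ahead of the robot, y to its left, z up, the work surface at z = 0. Lengths are in m, angles in rad, forces in N, time in s.
With the tool pointing down it reaches from about 0.35 to 0.85 m from the base axis. Payload 8.1 kg.
Tool frame: the origin (TCP) lies at the very end of the fingers, on their centre line; the grasp point (between the pads) lies 19 mm behind it; z points along the fingers, y is the direction in which the jaws open and shut (so a half turn about z gives the same grasp; the last joint's range is limited). The gripper opens to 93 mm and grips with 3 to 60 N. Pads are 15 mm wide; open, the fingers measure 128 mm over their backs; the gripper's body (75 mm by 188 mm) begins 65 mm behind the grasp point.
Start: joints at [1.241, 0.13, 1.488, -0, 1.523, -0.085], TCP at [0.145, 0.582, 0.219] pointing down, gripper open.
Joint ranges: [-2.96, 2.96], [-0.89, 2.26], [0.02, 2.5], [-1.34, 4.48], [0, 2.73], [-2.66, 2.66]. Speed limits (rad/s): [2.39, 2.39, 2.79, 3.14, 3.14, 3.14].

INTERFACE

Orientations are given as a rotation vector (axis times angle).
In Python, from plant import robot gives the robot as it stands.
- The arm moves only by the shell command python3 -m pendant 'ROWS' [OPENING] [FORCE]. ROWS is JSON, a list of rows, each an object with "delta_pos": the shift along the tool's x, y, z in m, a list of three; "spin": the turn about the tool's z in rad. In form: [{"delta_pos": [dx, dy, dz], "spin": spin}, ...]. A call has 1 to 10 rows; each row is the pose to reach, as a shift and turn from the pose measured when the call began, along the tool's axes at that moment; what a row does not reach only later rows make up. A row lasts 1/10 s, in which the tool goes at most 50 mm and 8.59 degrees, less where a joint would pass 70% of its speed; a pose out of reach is approached as far as the arm can. A call with a gripper value outside its range is refused whole. OPENING is the closure, from -1 (fully open) to 1 (shut), set as the call begins (- or left out, the last holds). The fingers move at their own pace and stop on an object; FORCE is the grip in N (left out, the last holds). Time passes only in rows, so rows that repeat a pose let the fingers close. It gives the time, the measured TCP pose, the force and the opening at its end, in the units of the state.
- robot.read_state(): the state, without advancing time (a new reading comes with each control period).
- robot.read_camera(name): name is "scene" or "top" or "wrist"; returns a dict with "color" (384x512x3 uint8, blue, green, red), "camera_matrix" (3x3 intrinsics, pixels), "D" ([k1, k2, p1, p2, k3] as OpenCV has them; the pictures are not rectified), "R" (3x3) and "t" (3): a world point X has camera coordinates R X + t. Camera axes: x right, y down, z forward; pixel columns grow to the right and rows downward; lengths in m; the calibration is good to about 2 mm. A picture is of the moment at which its call begins. There is no depth.
- robot.close_job(): hands the job in, once; it reports no verdict.
Trained networks look in the newest picture that a camera, given by its name, has taken for a name from the list of things; names that differ only in an ending like _2 or _b are one class to them, and where a whole thing is asked for, a point or a joint stands for the part that bears it (a point fixed in the world has none). Each returns a list of dicts, best first, with "score" (0 to 1); they miss things now and then, are a little off and sometimes report something else, mostly with a low value. They report only what shows in the picture. A call takes as long as a camera call. They do not tell look-alikes from the thing itself.
- robot.outline_of(camera, label): "mask" (384x512 bool, what is visible of it).
- robot.mark_of(camera, label): "location" ([x, y, z] in m, in the coordinates of the camera as it stood for that picture, good to about 4 mm: a listed point, or the origin of a listed thing).
The state is a dict: "t": time; "q": joint angles; "dq": joint speeds; "joint_torque": joint torques, N m; "tool_pos": TCP position; "orientation": TCP orientation; "force": force on the tool from outside, world axes, zero at the start; "wrist_torque": the same for the moment, N m; "opening": finger opening in m.
Only numpy, scipy, OpenCV 4.12 (cv2) and the standard library are available. Lean on these libraries where they do the work, as an engineer would, in place of code of your own. Each camera call takes 0.05 s, during which the arm holds its last target.

## Working session

There is one attempt and no reset: what is moved stays moved. The work goes in short steps, Python scripts to look and compute and a shell command to move; the robot and the scene stay as the last step left them, time stands still between calls to the robot, and variables do not carry over. Pictures are saved under pics/ and viewed, and the job is handed in when it is done.

```bash
ls; mkdir -p pics
python3 - <<'E'
from plant import robot
import cv2,numpy as np
s=robot.read_state();print({k:np.round(v,3).tolist() for k,v in s.items()})
for n in ["scene","top","wrist"]:
    c=robot.read_camera(n);cv2.imwrite(f"pics/{n}0.png",c["color"])
    print(n,np.round(c["camera_matrix"],1).tolist(),np.round(c["D"],3),np.round(c["R"],3).tolist(),np.round(c["t"],3))
    for l in ["hotplate_panel","heat_grip","stir_grip","flask","cork_mat","plate_top","hotplate","amber_bottle","reagent_bottle","dark_bottle","beaker","petri_dishes","wash_bottle","tube_rack"]:
        for m in robot.mark_of(n,l):
            if m["score"]>0.2: print(n,l,round(m["score"],2),np.round(c["R"].T@(np.array(m["location"])-c["t"]),3))
E
```

```text
pics
{'t': 0.0, 'q': [1.241, 0.131, 1.489, 0.0, 1.523, -0.085], 'dq': [-0.0, -0.001, 0.001, 0.001, -0.001, 0.001], 'joint_torque': [-0.001, -55.985, -49.176, 0.077, 0.035, -0.0], 'tool_pos': [0.145, 0.582, 0.218], 'orientation': [-0.384, -3.118, 0.003], 'force': [0.192, 0.348, -0.109], 'wrist_torque': [0.009, -0.026, -0.002], 'opening': 0.093}
scene [[347.3, 0.0, 256.2], [0.0, 347.3, 193.3], [0.0, 0.0, 1.0]] [-0.011  0.     0.     0.     0.   ] [[0.145, 0.989, 0.011], [0.634, -0.085, -0.768], [-0.759, 0.119, -0.64]] [-0.084 -0.219  1.727]
scene hotplate_panel 0.66 [ 0.639 -0.037  0.075]
scene hotplate_panel 0.63 [0.577 0.059 0.113]
scene heat_grip 0.71 [ 0.597 -0.072  0.091]
scene stir_grip 0.65 [ 0.69  -0.025  0.089]
scene stir_grip 0.55 [0.495 0.549 0.   ]
scene flask 0.79 [0.577 0.057 0.115]
scene cork_mat 0.73 [0.304 0.311 0.001]
scene cork_mat 0.57 [ 0.508 -0.364  0.002]
scene cork_mat 0.57 [ 0.24  -0.455  0.003]
scene plate_top 0.82 [0.576 0.075 0.114]
scene plate_top 0.71 [0.598 0.038 0.002]
scene hotplate 0.75 [0.602 0.037 0.001]
scene amber_bottle 0.95 [0.744 0.367 0.004]
sc
[... 825 characters left out ...]
top plate_top 0.97 [0.575 0.073 0.109]
top plate_top 0.58 [ 0.605 -0.074  0.091]
top hotplate 0.93 [ 0.596  0.038 -0.001]
top hotplate 0.57 [ 0.506 -0.363  0.001]
top amber_bottle 0.56 [ 0.743  0.367 -0.002]
top reagent_bottle 0.69 [ 0.723 -0.325  0.001]
top dark_bottle 0.67 [0.301 0.312 0.   ]
top beaker 0.6 [ 0.499  0.545 -0.   ]
top petri_dishes 0.65 [ 0.375 -0.169 -0.   ]
top wash_bottle 0.9 [ 0.45  -0.569 -0.003]
top wash_bottle 0.49 [ 0.508 -0.365  0.001]
top tube_rack 0.67 [0.483 0.34  0.   ]
wrist [[324.5, 0.0, 252.3], [0.0, 324.5, 191.8], [0.0, 0.0, 1.0]] [-0.022  0.     0.     0.     0.   ] [[0.243, 0.97, -0.0], [0.941, -0.236, 0.241], [0.234, -0.059, -0.97]] [-0.601 -0.027  0.39 ]
```

View pics/top0.png

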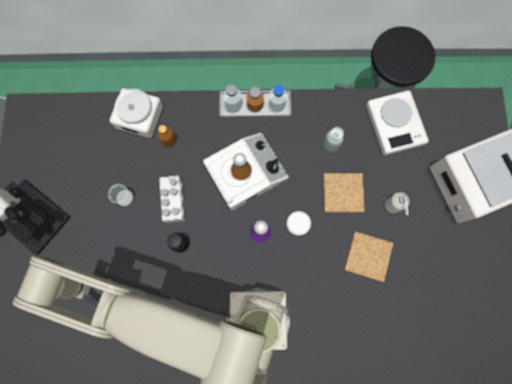

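View pics/scene0.png

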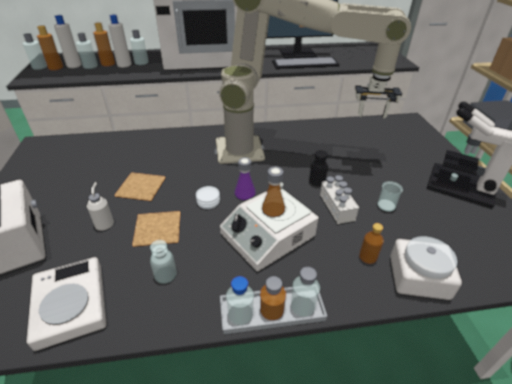

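```bash
cat > h.py <<'E'
from plant import robot
import cv2,numpy as np
from scipy.spatial.transform import Rotation as Ro
def cam(n,name=None):
    c=robot.read_camera(n)
    if name: cv2.imwrite(f"pics/{name}.png",c["color"])
    return c
def proj(c,X):
    X=np.atleast_2d(np.array(X,float))
    p,_=cv2.projectPoints(X,cv2.Rodrigues(c["R"])[0],c["t"],c["camera_matrix"],np.array(c["D"]))
    return p[:,0]
def marks(c,n,l):
    return [(round(m["score"],2),np.round(c["R"].T@(np.array(m["location"])-c["t"]),4)) for m in robot.mark_of(n,l)]
def toolR():
    s=robot.read_state();return np.array(s["tool_pos"]),Ro.from_rotvec(s["orientation"]).as_matrix()
def goto(p):  # delta in tool frame
    t,R=toolR();return np.round(R.T@(np.array(p)-t),3)
def crop(c,x,y,w,h,k,name):
    im=c["color"][y:y+h,x:x+w];cv2.imwrite(f"pics/{name}.png",cv2.resize(im,None,fx=k,fy=k,interpolation=cv2.INTER_CUBIC))
E
python3 - <<'E'
from h import *
c=cam("scene");crop(c,200,150,130,115,6,"s_knob")
c=cam("top");crop(c,200,120,200,150,4,"t_zoom")
t,R=toolR();print(np.round(R,3))
E
```

```text
[[-0.97   0.242 -0.   ]
 [ 0.242  0.97  -0.   ]
 [-0.    -0.    -1.   ]]
```

View pics/s_knob.png

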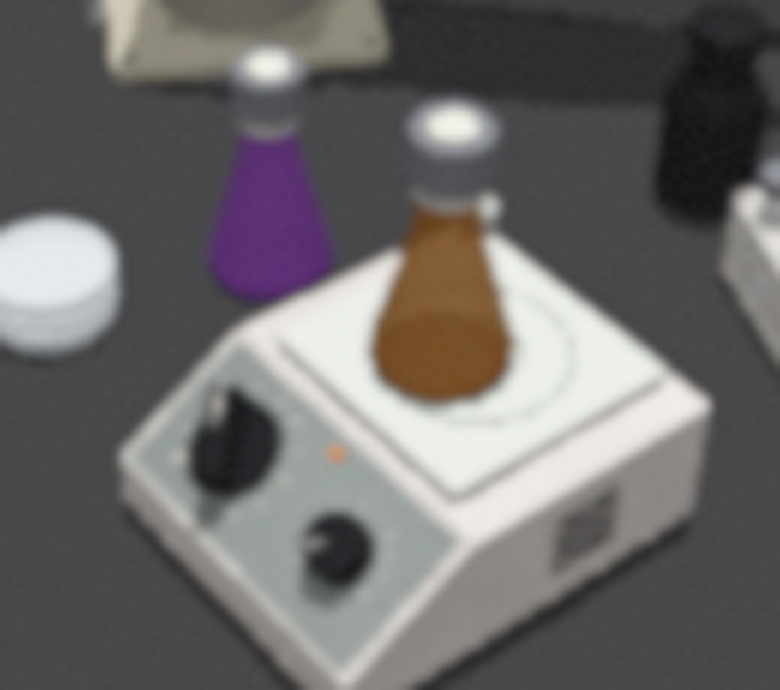

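View pics/t_zoom.png

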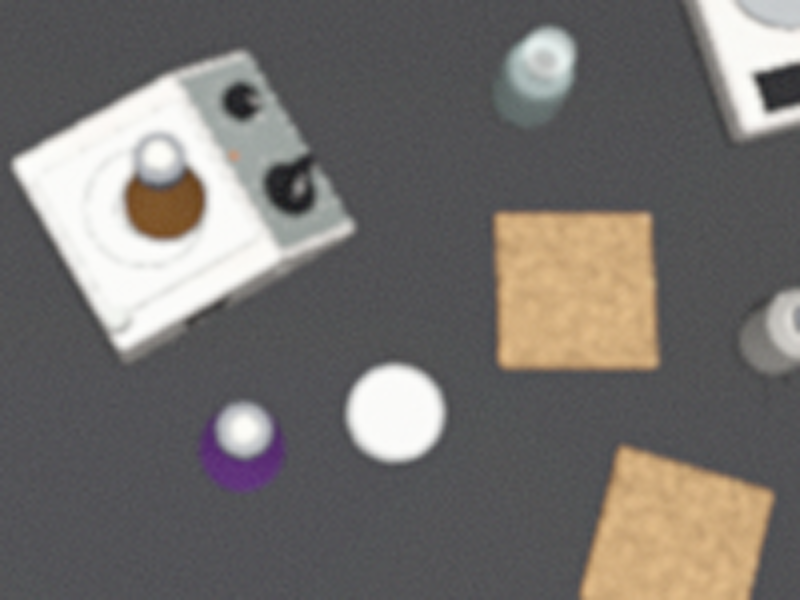

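```bash
python3 -m pendant '[{"delta_pos":[0,0,-0.05],"spin":0},{"delta_pos":[0,0,-0.1],"spin":0.1},{"delta_pos":[0,0,-0.14],"spin":0.24},{"delta_pos":[-0.035,-0.030,-0.14],"spin":0.38},{"delta_pos":[-0.07,-0.06,-0.14],"spin":0.52},{"delta_pos":[-0.105,-0.09,-0.14],"spin":0.66},{"delta_pos":[-0.14,-0.12,-0.14],"spin":0.80},{"delta_pos":[-0.175,-0.15,-0.14],"spin":0.838},{"delta_pos":[-0.21,-0.18,-0.14],"spin":0.838},{"delta_pos":[-0.245,-0.21,-0.14],"spin":0.838}]' 1 20
python3 - <<'E'
from h import *
print(goto([0.63,-0.12,0.36]),robot.read_state()["q"])
E
```

```text
t: 3.35
tool_pos: [0.3329, 0.3174, 0.3589]
orientation: [1.619, 2.692, 0.001]
force: [0.8, 1.3, 0.6]
opening: 0.0175
[-0.526  0.057 -0.001] [ 6.50104597e-01 -2.64714258e-01  1.61309340e+00 -4.36841389e-05
  1.79245919e+00  1.61901361e-01]
```

```bash
python3 -m pendant '[{"delta_pos":[-0.048,0.005,0],"spin":0},{"delta_pos":[-0.096,0.01,0],"spin":0},{"delta_pos":[-0.144,0.015,0],"spin":0},{"delta_pos":[-0.192,0.02,0],"spin":0},{"delta_pos":[-0.24,0.025,0],"spin":0},{"delta_pos":[-0.288,0.03,0],"spin":0},{"delta_pos":[-0.336,0.035,0],"spin":0},{"delta_pos":[-0.384,0.04,0],"spin":0},{"delta_pos":[-0.432,0.045,0],"spin":0},{"delta_pos":[-0.48,0.05,0],"spin":0}]'
python3 - <<'E'
from h import *
print(goto([0.63,-0.12,0.36]),robot.read_state()["q"])
c=cam("wrist","w1");print(-c["R"].T@c["t"],c["R"][2])
for l in ["heat_grip","stir_grip","hotplate_panel","flask","cork_mat"]: print(l,marks(c,"wrist",l))
E
```

```text
t: 4.35
tool_pos: [0.603, -0.085, 0.3589]
orientation: [1.619, 2.692, 0.002]
force: [2.0, -0.3, 1.9]
opening: 0.0005
[-0.044  0.007 -0.001] [-2.24642613e-01  1.41670198e-01  1.22313919e+00  7.03946484e-04
  1.77581934e+00 -7.12474025e-01]
[ 0.57146481 -0.02537918  0.52501726] [ 0.11404872 -0.21249173 -0.97048449]
heat_grip [(0.62, array([ 0.6056, -0.0672,  0.0901]))]
stir_grip [(0.97, array([ 0.6892, -0.02  ,  0.0871]))]
hotplate_panel [(0.63, array([ 0.6474, -0.0375,  0.0723]))]
flask [(0.82, array([0.5762, 0.0556, 0.1079])), (0.74, array([ 0.3459, -0.014 , -0.0011]))]
cork_mat [(0.71, array([ 0.5061, -0.3617, -0.002 ]))]
```

View pics/w1.png

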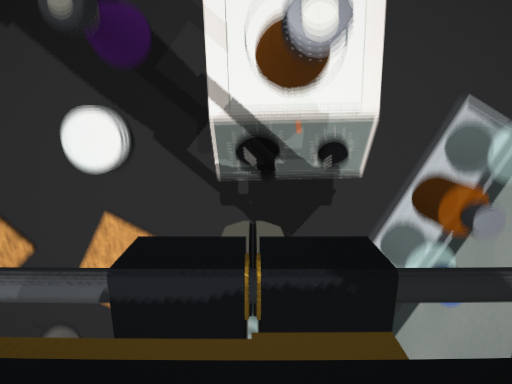

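```bash
python3 -m pendant '[{"delta_pos":[-0.044,0.007,0],"spin":0},{"delta_pos":[-0.044,0.007,0],"spin":0},{"delta_pos":[-0.044,0.007,0],"spin":0}]'
python3 - <<'E'
from h import *
c=cam("wrist");crop(c,190,60,200,140,4,"w2")
for l in ["heat_grip","stir_grip","hotplate_panel","flask"]: print(l,marks(c,"wrist",l))
E
```

```text
t: 4.95
tool_pos: [0.6286, -0.1169, 0.3594]
orientation: [1.617, 2.693, 0.002]
force: [-0.4, 0.3, -0.6]
opening: 0.0006
heat_grip [(0.75, array([ 0.6015, -0.0663,  0.0917]))]
stir_grip [(0.55, array([ 0.6879, -0.0184,  0.0857]))]
hotplate_panel [(0.98, array([ 0.6467, -0.0382,  0.0718]))]
flask [(0.64, array([0.5751, 0.0596, 0.111 ])), (0.63, array([ 0.344 , -0.0121, -0.0022]))]
```

View pics/w2.png

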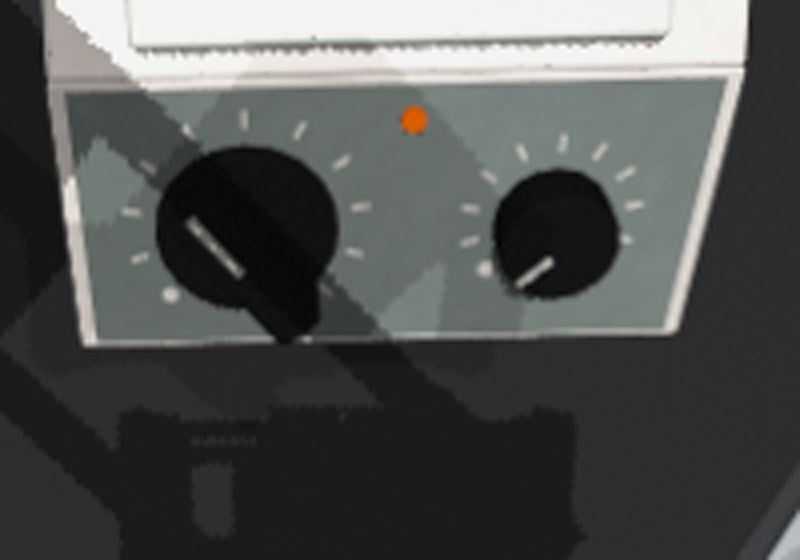

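```bash
cat >> h.py <<'E'
def model(P,a):
    y=np.array([-np.cos(a),-np.sin(a),0]);f=np.array([np.sin(a),-np.cos(a),0]);s=np.radians(32);z=np.array([0,0,1.])
    n=np.sin(s)*f+np.cos(s)*z; x=np.cross(y,n)
    return np.array(P,float),x,y,n
E
python3 - <<'E'
from h import *
from scipy.optimize import least_squares
c=cam("wrist")
px=lambda u,v:(190+u/4,60+v/4)
# scale-mark/dot symmetric ring not used; use panel corners (gray outer incl. white border) and stir knob disc
obs={"c1":px(52,85),"c2":px(743,70),"c3":px(675,333),"c4":px(85,347)}
loc={"c1":(.052,.11),"c2":(.052,-.11),"c3":(-.052,-.11),"c4":(-.052,.11)}
def res(v):
    P,x,y,n=model([v[0],v[1],.073],v[2])
    return (proj(c,[P+loc[k][0]*x+loc[k][1]*y for k in obs])-np.array(list(obs.values()))).ravel()
r=least_squares(res,[.64,-.04,.49]);print(r.x,np.degrees(r.x[2]),np.round(r.fun,1))
P,x,y,n=model([r.x[0],r.x[1],.073],r.x[2])
print("heat",P+.048*y+.022*n,"stir",P-.055*y+.015*n,x,y,n)
for nm in ["wrist","top","scene"]:
    c=cam(nm);im=c["color"].copy()
    k=4;im=cv2.resize(im,None,fx=k,fy=k,interpolation=cv2.INTER_CUBIC)
    def dot(X,col):
        for q in proj(c,X): cv2.circle(im,tuple(np.int32((q+.5)*k-.5)),3,col,-1)
    th=np.linspace(0,2*np.pi,40)
    dot([P+.048*y+.008*n+.031*(np.cos(t)*x+np.sin(t)*y) for t in th],(0,255,0))
    dot([P-.055*y+.02*n+.02*(np.cos(t)*x+np.sin(t)*y) for t in th],(0,255,255))
    dot([P+i*.052*x+j*.11*y for i in(-1,1) for j in(-1,1)],(0,0,255))
    q=proj(c,P)[0]*k; q=np.int32(q); cv2.imwrite(f"pics/o_{nm}.png",im[max(q[1]-200,0):q[1]+200,max(q[0]-300,0):q[0]+300])
E
```

```text
[ 0.64211689 -0.03884001  0.51189286] 29.32930063780624 [-1.5 -0.1  1.5 -0.2  0.6  0.4 -0.6  0.3]
heat [ 0.60598011 -0.07251563  0.09165706] stir [ 0.69396047 -0.01882935  0.08572072] [-0.41539801  0.73934435  0.52991926] [-0.87181889 -0.48982836  0.        ] [ 0.25956948 -0.46199363  0.8480481 ]
```

View pics/o_wrist.png

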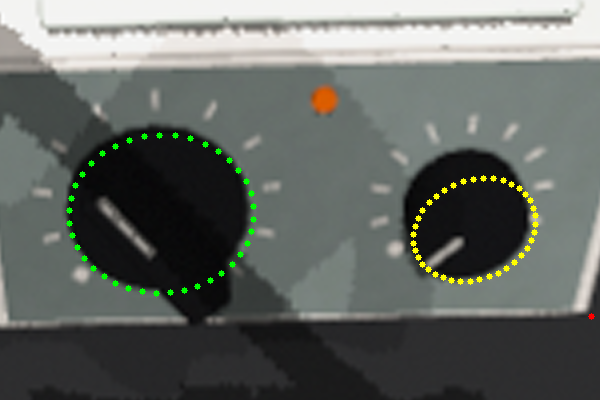

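View pics/o_top.png

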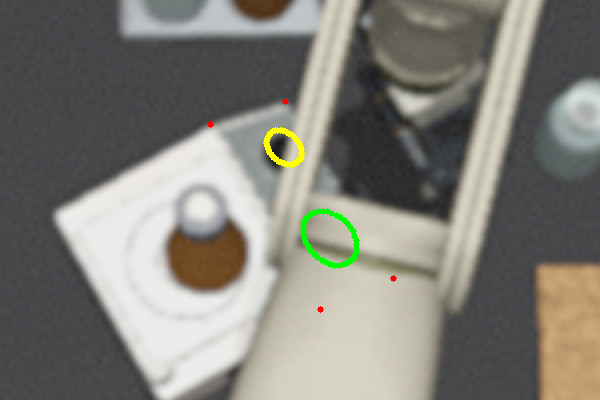

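View pics/o_scene.png

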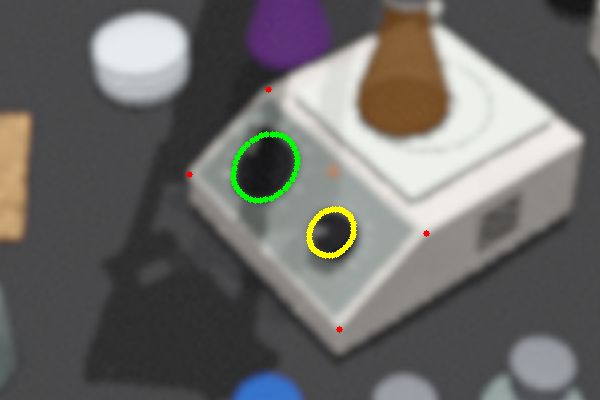

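```bash
cat >> h.py <<'E'
A=np.radians(28.8)
H22=np.array([.6035,-.0715,.0915])
_,X,Y,N=model([0,0,0],A)
AX=H22-.022*N   # axis foot on panel surface
def pan(u,v,n): return AX - u*Y + v*X + n*N   # panel coords about heat axis, u right
def bar_angle(c,p1,p2,n=.033):
    out=[]
    for p in (p1,p2):
        d=cv2.undistortPoints(np.array([[p]],float),c["camera_matrix"],np.array(c["D"]))[0,0]
        r=c["R"].T@np.array([d[0],d[1],1]);o=-c["R"].T@c["t"]
        k=((AX+n*N-o)@N)/(r@N);q=o+k*r-AX;out.append((-(q@Y),q@X))
    out=np.array(out);d=out[0]-out[1];return out, np.degrees(np.arctan2(d[1],d[0]))
def fing(phi,r,corner,back=0.0,depth=.014):
    """TCP for pushing tail at panel angle phi (deg), contact radius r; corner +1 right,-1 left; back: extra gap along push normal"""
    p=np.radians(phi);u=r*np.cos(p)+(.009+back)*np.sin(p);v=r*np.sin(p)-(.009+back)*np.cos(p)
    Q=pan(u,v,.033);er=-Y;eb=np.array([-np.sin(A),np.cos(A),0])
    T=Q-corner*.0175*er-.0075*eb;T[2]-=depth
    return T
E
python3 - <<'E'
from h import *
c=cam("wrist")
print(bar_angle(c,(190+190/4,60+220/4),(190+242/4,60+275/4)))
print(robot.read_state()["force"])
for a in [(-48,.022,1,.012),(-45,.022,1,0),(-30,.022,1,0),(-15,.022,1,0),(0,.022,1,0),(0,.016,-1,.01),(0,.016,-1,0),(15,.018,-1,0),(30,.02,-1,0),(45,.022,-1,0)]:
    print(a,np.round(fing(*a),3),goto(fing(*a)))
E
```

```text
(array([[-0.01682979,  0.01959585],
       [-0.00096389, -0.00122869]]), np.float64(127.30320958064942))
[ 0.50730141  1.28596178 -0.45905917]
(-48, 0.022, 1, 0.012) [ 0.606 -0.115  0.071] [ 0.013 -0.019  0.289]
(-45, 0.022, 1, 0) [ 0.612 -0.103  0.075] [ 0.02  -0.009  0.284]
(-30, 0.022, 1, 0) [ 0.615 -0.099  0.077] [ 0.023 -0.004  0.283]
(-15, 0.022, 1, 0) [ 0.617 -0.093  0.079] [0.027 0.001 0.28 ]
(0, 0.022, 1, 0) [ 0.618 -0.088  0.082] [0.032 0.004 0.278]
(0, 0.016, -1, 0.01) [ 0.647 -0.081  0.077] [0.024 0.033 0.283]
(0, 0.016, -1, 0) [ 0.643 -0.074  0.082] [0.032 0.033 0.278]
(15, 0.018, -1, 0) [ 0.644 -0.068  0.085] [0.036 0.036 0.275]
(30, 0.02, -1, 0) [ 0.643 -0.063  0.088] [0.042 0.038 0.272]
(45, 0.022, -1, 0) [ 0.641 -0.057  0.092] [0.048 0.038 0.268]
```

```bash
python3 -m pendant '[{"delta_pos":[0,-0.025,0.05],"spin":0},{"delta_pos":[0,-0.025,0.1],"spin":0},{"delta_pos":[0,-0.025,0.15],"spin":0},{"delta_pos":[0,-0.025,0.2],"spin":0},{"delta_pos":[0,-0.025,0.23],"spin":0},{"delta_pos":[0,-0.025,0.25],"spin":0},{"delta_pos":[0,-0.025,0.27],"spin":0},{"delta_pos":[0,-0.025,0.286],"spin":0},{"delta_pos":[0,-0.025,0.286],"spin":0}]'
python3 - <<'E'
from h import *
c=cam("wrist","w3");cam("scene","s3")
crop(robot.read_camera("scene"),190,150,130,115,6,"s3c")
for a in [(-53,.022,1,0),(-45,.022,1,0),(-30,.022,1,0),(-15,.022,1,0),(-5,.022,1,0)]:
    print(a,goto(fing(*a)))
E
```

```text
t: 6.35
tool_pos: [0.6051, -0.1286, 0.0706]
orientation: [-1.616, -2.69, -0.0]
force: [-0.8, 0.0, -0.6]
opening: 0.0007
(-53, 0.022, 1, 0) [0.02  0.012 0.   ]
(-45, 0.022, 1, 0) [ 0.021  0.016 -0.   ]
(-30, 0.022, 1, 0) [ 0.024  0.021 -0.002]
(-15, 0.022, 1, 0) [ 0.028  0.025 -0.004]
(-5, 0.022, 1, 0) [ 0.031  0.027 -0.006]
```

View pics/w3.png

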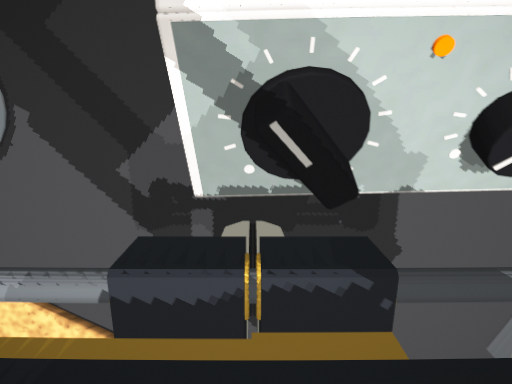

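View pics/s3c.png

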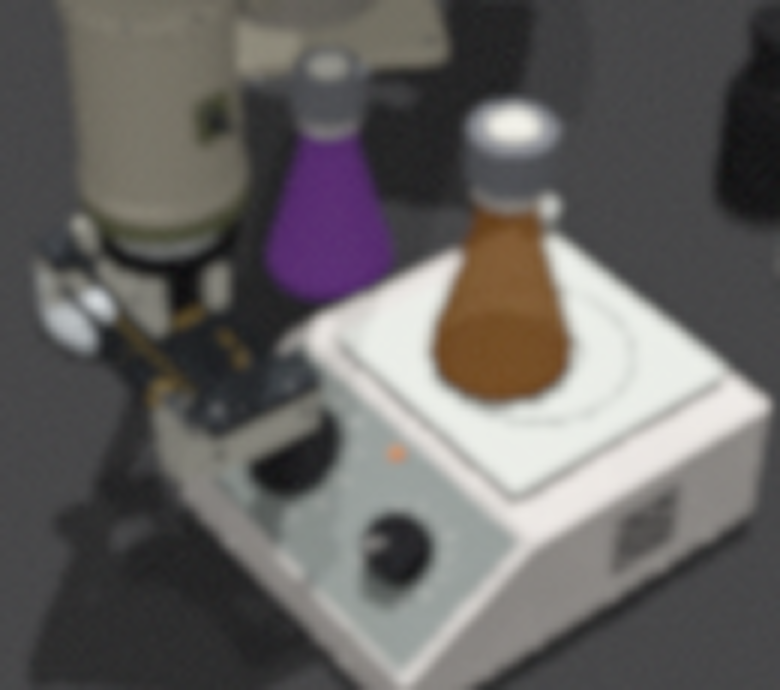

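```bash
python3 -m pendant '[{"delta_pos":[0.010,0.004,0],"spin":0},{"delta_pos":[0.019,0.009,0],"spin":0},{"delta_pos":[0.021,0.016,0],"spin":0},{"delta_pos":[0.024,0.021,-0.002],"spin":0},{"delta_pos":[0.028,0.025,-0.004],"spin":0},{"delta_pos":[0.031,0.027,-0.006],"spin":0},{"delta_pos":[0.033,0.028,-0.006],"spin":0},{"delta_pos":[0.033,0.028,-0.006],"spin":0}]'
python3 - <<'E'
from h import *
c=cam("wrist","w4")
E
```

```text
t: 7.3
tool_pos: [0.618, -0.091, 0.0809]
orientation: [1.614, 2.686, -0.005]
force: [5.0, -20.0, -9.2]
opening: 0.0005
```

View pics/w4.png

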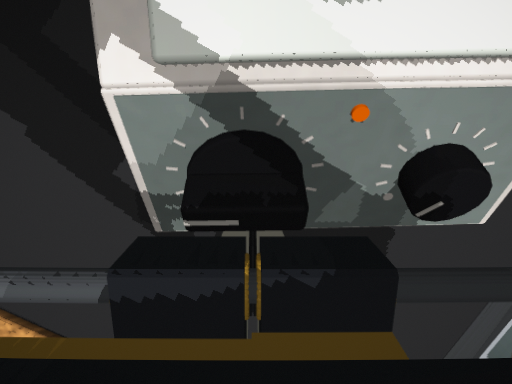

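Run:
```python
from h import *
for a in [(0,.016,-1,.012),(0,.016,-1,0),(15,.018,-1,0),(30,.02,-1,0),(40,.022,-1,0),(45,.022,-1,0),(50,.022,-1,0)]:
    print(a,goto(fing(*a)))
```

```text
(0, 0.016, -1, 0.012) [-0.007  0.03   0.005]
(0, 0.016, -1, 0) [ 0.004  0.03  -0.001]
(15, 0.018, -1, 0) [ 0.008  0.034 -0.004]
(30, 0.02, -1, 0) [ 0.013  0.036 -0.007]
(40, 0.022, -1, 0) [ 0.017  0.037 -0.01 ]
(45, 0.022, -1, 0) [ 0.019  0.036 -0.011]
(50, 0.022, -1, 0) [ 0.021  0.035 -0.012]
```

```bash
python3 -m pendant '[{"delta_pos":[-0.012,0,0.002],"spin":0},{"delta_pos":[-0.012,0.030,0.002],"spin":0},{"delta_pos":[-0.008,0.031,0.002],"spin":0},{"delta_pos":[0.002,0.032,0],"spin":0},{"delta_pos":[0.006,0.034,-0.003],"spin":0},{"delta_pos":[0.010,0.036,-0.006],"spin":0},{"delta_pos":[0.014,0.037,-0.008],"spin":0},{"delta_pos":[0.015,0.037,-0.009],"spin":0},{"delta_pos":[0.015,0.037,-0.009],"spin":0}]'
python3 - <<'E'
from h import *
c=cam("wrist","w5")
for a in [(40,.022,-1,0),(45,.022,-1,0),(50,.022,-1,0)]:
    print(a,goto(fing(*a)))
E
```

```text
t: 8.25
tool_pos: [0.6435, -0.0599, 0.0901]
orientation: [1.614, 2.686, -0.004]
force: [0.6, -1.4, 0.6]
opening: 0.0006
(40, 0.022, -1, 0) [ 0.002 -0.001 -0.001]
(45, 0.022, -1, 0) [ 0.004 -0.001 -0.002]
(50, 0.022, -1, 0) [ 0.005 -0.002 -0.003]
```

View pics/w5.png

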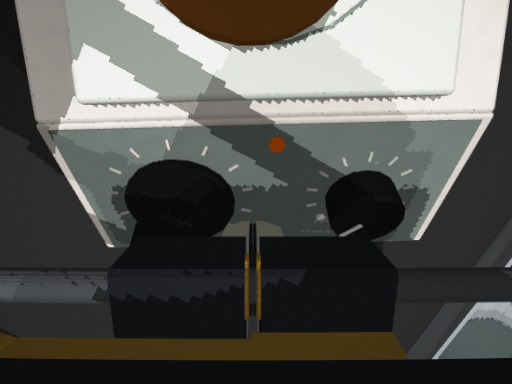

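Turning works; press on in small steps toward the stop, watching force.

```bash
python3 -m pendant '[{"delta_pos":[0.003,-0.001,-0.002],"spin":0},{"delta_pos":[0.005,-0.001,-0.003],"spin":0},{"delta_pos":[0.005,-0.001,-0.003],"spin":0}]'; python3 -m pendant '[{"delta_pos":[0.002,0,-0.001],"spin":0},{"delta_pos":[0.004,-0.001,-0.002],"spin":0},{"delta_pos":[0.004,-0.001,-0.002],"spin":0}]'
```

```text
t: 8.6
tool_pos: [0.6408, -0.0564, 0.0932]
orientation: [1.614, 2.684, -0.004]
force: [4.4, -3.6, -3.0]
opening: 0.0005
t: 8.9
tool_pos: [0.6395, -0.0523, 0.0959]
orientation: [1.613, 2.682, 0.001]
force: [6.4, 3.8, -2.0]
opening: 0.0004
```

```bash
python3 -m pendant '[{"delta_pos":[-0.025,0.005,0],"spin":0},{"delta_pos":[-0.025,0.005,-0.04],"spin":0},{"delta_pos":[-0.025,0.005,-0.08],"spin":0},{"delta_pos":[-0.03,0.005,-0.09],"spin":0},{"delta_pos":[-0.03,0.005,-0.09],"spin":0}]'
python3 - <<'E'
from h import *
c=cam("wrist","w6")
E
```

```text
t: 9.4
tool_pos: [0.6585, -0.0763, 0.1892]
orientation: [1.611, 2.679, 0.004]
force: [-1.0, -0.4, -0.6]
opening: 0.0002
```

View pics/w6.png

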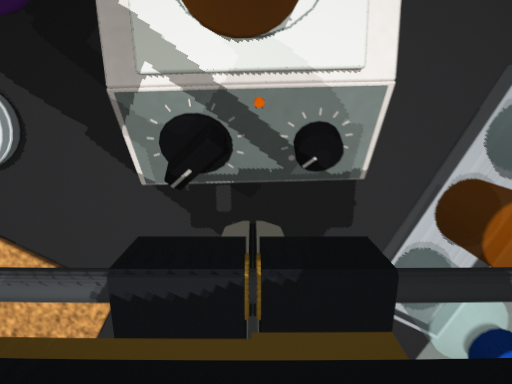

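Run:
```python
from h import *
c=cam("wrist");crop(c,130,90,240,110,3.3,"w7") 
crop(c,140,100,100,90,7,"w7")
```

```text
(no output)
```

View pics/w7.png

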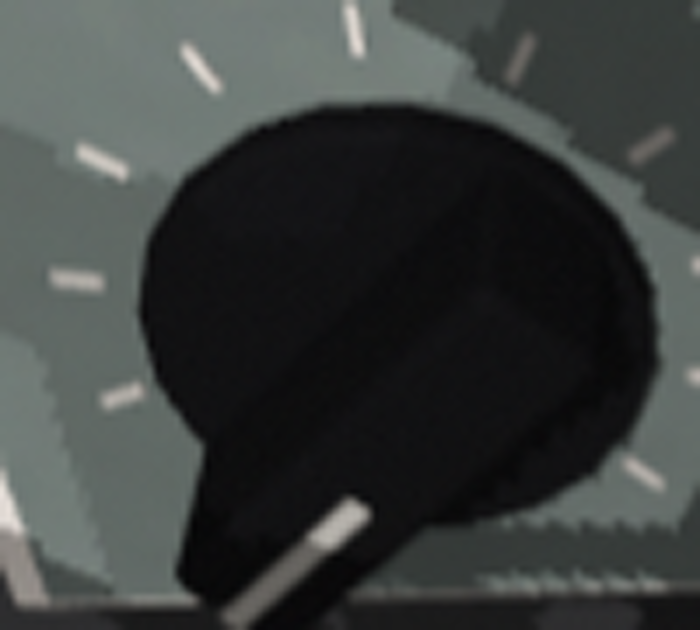

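Run:
```python
from h import *
c=cam("wrist")
print(bar_angle(c,(140+232/7,100+615/7),(140+355/7,100+508/7)))
# stir pointer for comparison (at 0) from w6 full picture
print(bar_angle(c,(302,166),(316,157),.02))
for a in [(40,.022,-1,.012),(40,.022,-1,0),(45,.022,-1,0),(50,.022,-1,0)]:
    print(a,goto(fing(*a)))
```

```text
(array([[-0.02011509, -0.01982071],
       [-0.0031162 , -0.0029959 ]]), np.float64(-135.29489195354057))
(array([[ 0.08669847, -0.00969943],
       [ 0.09708412, -0.0001686 ]]), np.float64(-137.45765253728166))
(40, 0.022, -1, 0.012) [0.014 0.003 0.098]
(40, 0.022, -1, 0) [ 0.022 -0.004  0.093]
(45, 0.022, -1, 0) [ 0.024 -0.005  0.092]
(50, 0.022, -1, 0) [ 0.025 -0.006  0.091]
```

```bash
python3 -m pendant '[{"delta_pos":[0,0,-0.05],"spin":0},{"delta_pos":[0,0,-0.1],"spin":0},{"delta_pos":[0,0,-0.15],"spin":0},{"delta_pos":[0.03,-0.02,-0.17],"spin":0},{"delta_pos":[0.06,-0.04,-0.17],"spin":0},{"delta_pos":[0.06,-0.04,-0.17],"spin":0},{"delta_pos":[0.06,-0.04,-0.17],"spin":0}]' -1
python3 - <<'E'
from h import *
for n in ("wrist","top","scene"):
    c=cam(n,"f_"+n); print(n,marks(c,n,"flask"), marks(c,n,"cork_mat"))
    if n=="wrist": print(proj(c,[[.577,.057,.28],[.577,.057,.112]]))
print(goto([.577,.057,.35]))
E
```

```text
t: 10.25
tool_pos: [0.5902, -0.0399, 0.3515]
orientation: [1.614, 2.688, -0.002]
force: [-0.3, -0.3, -0.7]
opening: 0.0516
wrist [(0.89, array([0.5753, 0.0607, 0.1106])), (0.56, array([ 0.3429, -0.0136, -0.0017]))] []
[[300.399759    74.60347708]
 [279.8610774   89.20277809]]
top [(0.5, array([0.5792, 0.0545, 0.1093]))] [(0.77, array([ 0.5084, -0.3617,  0.002 ])), (0.62, array([0.7441, 0.3683, 0.0015])), (0.57, array([ 2.452e-01, -4.538e-01, -3.000e-04]))]
scene [(0.81, array([0.5796, 0.0596, 0.1136])), (0.71, array([ 0.3491, -0.0158,  0.0005]))] [(0.78, array([ 0.2406, -0.4513,  0.0022])), (0.69, array([ 0.508 , -0.3614,  0.0044]))]
[0.093 0.033 0.002]
```

View pics/f_wrist.png

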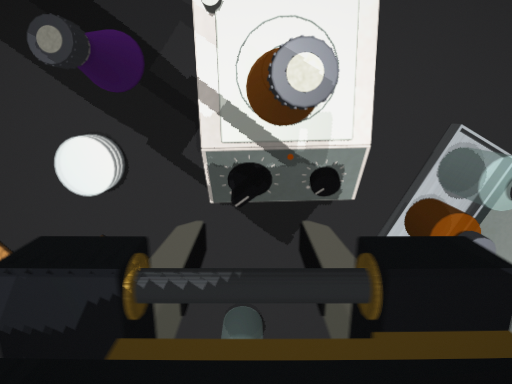

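```bash
python3 -m pendant '[{"delta_pos":[0.031,0.012,0],"spin":0},{"delta_pos":[0.062,0.024,0],"spin":0},{"delta_pos":[0.094,0.035,0],"spin":0},{"delta_pos":[0.094,0.035,0],"spin":0},{"delta_pos":[0.094,0.035,0.02],"spin":0}]' -1
python3 - <<'E'
from h import *
c=cam("wrist","g1");s=cam("scene");crop(s,220,90,130,115,6,"g1s")
print(goto([.578,.059,.248]),marks(c,"wrist","flask"))
E
```

```text
t: 11.2
tool_pos: [0.5797, 0.0593, 0.3356]
orientation: [1.61, 2.683, 0.004]
force: [0.0, -0.5, 0.4]
opening: 0.0934
[0.001 0.001 0.082] [(0.95, array([0.5752, 0.0572, 0.1109])), (0.77, array([ 0.3433, -0.0138, -0.0049]))]
```

View pics/g1.png

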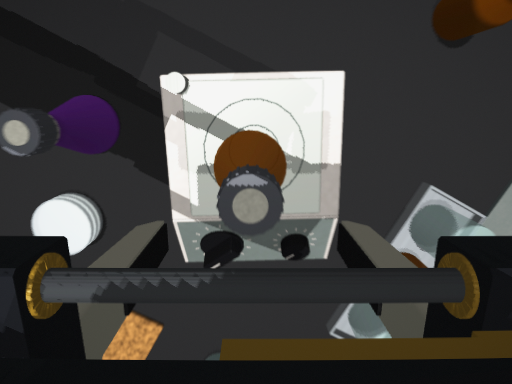

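View pics/g1s.png

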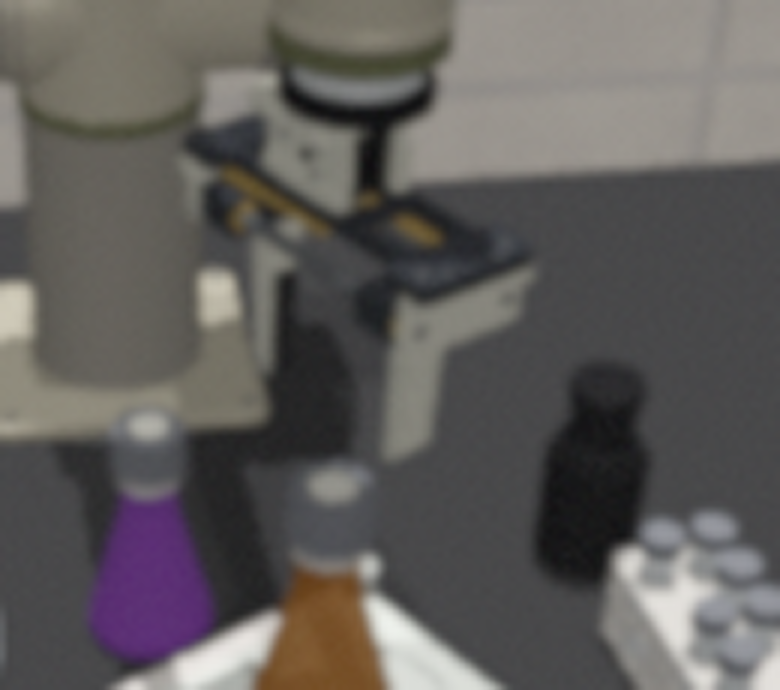

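Run:
```python
from h import *
c=cam("wrist")
d=cv2.undistortPoints(np.array([[[250.,206.]]]),c["camera_matrix"],np.array(c["D"]))[0,0]
r=c["R"].T@np.array([*d,1]);o=-c["R"].T@c["t"];p=o+r*(.28-o[2])/r[2];print(p,goto([p[0],p[1],.248]))
```

```text
[0.57519958 0.06020062 0.28      ] [ 0.004 -0.002  0.084]
```

```bash
python3 -m pendant '[{"delta_pos":[0.002,-0.001,0.03],"spin":0},{"delta_pos":[0.002,-0.001,0.06],"spin":0},{"delta_pos":[0.002,-0.001,0.086],"spin":0},{"delta_pos":[0.002,-0.001,0.086],"spin":0}]'; python3 -m pendant '[{"delta_pos":[0,0,0],"spin":0},{"delta_pos":[0,0,0],"spin":0},{"delta_pos":[0,0,0],"spin":0},{"delta_pos":[0,0,0],"spin":0},{"delta_pos":[0,0,0],"spin":0},{"delta_pos":[0,0,0],"spin":0},{"delta_pos":[0,0,0],"spin":0}]' 1 35
```

```text
t: 11.8
tool_pos: [0.5749, 0.0582, 0.2425]
orientation: [1.62, 2.69, -0.007]
force: [-0.6, -0.6, -1.0]
opening: 0.093
t: 12.5
tool_pos: [0.5753, 0.0584, 0.243]
orientation: [1.619, 2.689, -0.006]
force: [0.8, 1.6, 1.9]
opening: 0.0478
```

```bash
python3 -m pendant '[{"delta_pos":[0,0,-0.01],"spin":0},{"delta_pos":[0,0,-0.025],"spin":0},{"delta_pos":[0,0,-0.045],"spin":0},{"delta_pos":[0,0,-0.065],"spin":0},{"delta_pos":[0,0,-0.075],"spin":0},{"delta_pos":[0,0,-0.075],"spin":0}]'
python3 - <<'E'
from h import *
c=cam("wrist","l1");s=cam("scene");crop(s,200,60,140,150,5,"l1s")
print(marks(c,"wrist","flask"),marks(s,"scene","flask"),goto([.5075,-.362,.315]), robot.read_state()["force"])
E
```

```text
t: 13.1
tool_pos: [0.5762, 0.0587, 0.3206]
orientation: [1.618, 2.686, -0.003]
force: [-0.4, 0.1, -3.8]
opening: 0.0474
[(0.67, array([ 0.3436, -0.0096, -0.0016])), (0.59, array([0.5761, 0.0563, 0.1874]))] [(0.9, array([0.5787, 0.058 , 0.1912])), (0.87, array([ 3.478e-01, -1.430e-02,  1.000e-04]))] [-0.34  -0.256  0.004] [ 0.24422829  0.82796469 -4.08821405]
```

View pics/l1s.png

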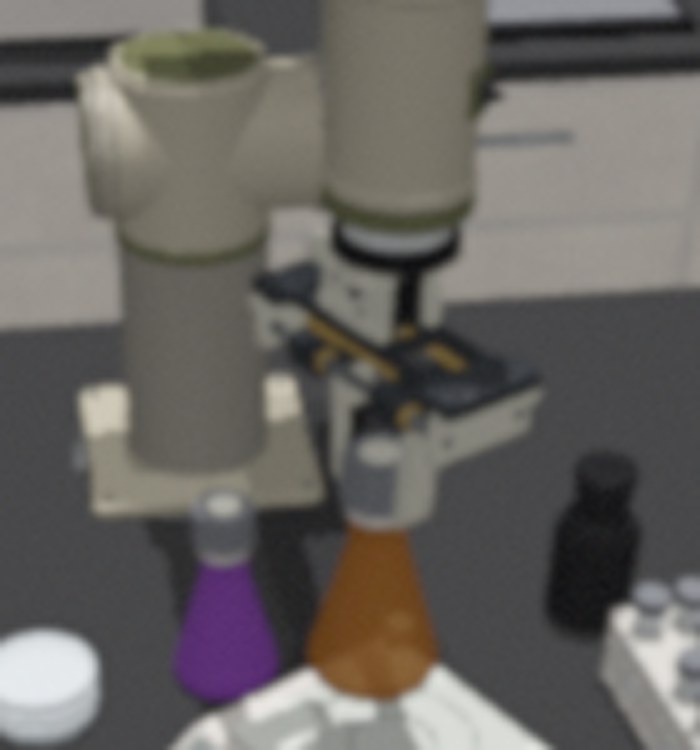

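View pics/l1.png

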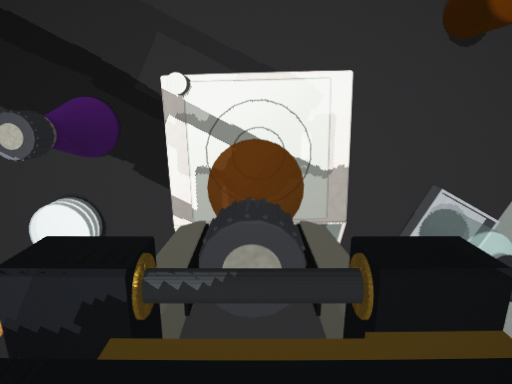

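```bash
python3 -m pendant '[{"delta_pos":[-0.012,-0.009,0],"spin":0},{"delta_pos":[-0.036,-0.027,0],"spin":0},{"delta_pos":[-0.068,-0.051,0],"spin":0},{"delta_pos":[-0.1,-0.075,0],"spin":0},{"delta_pos":[-0.132,-0.099,0],"spin":0},{"delta_pos":[-0.164,-0.123,0],"spin":0},{"delta_pos":[-0.196,-0.147,0],"spin":0},{"delta_pos":[-0.228,-0.171,0],"spin":0},{"delta_pos":[-0.252,-0.189,0],"spin":0},{"delta_pos":[-0.264,-0.198,0],"spin":0}]'
python3 - <<'E'
from h import *
print(goto([.5075,-.362,.315]))
E
```

```text
t: 14.3
tool_pos: [0.5214, -0.2705, 0.317]
orientation: [-1.624, -2.688, 0.01]
force: [0.1, 1.1, -3.5]
opening: 0.0478
[-0.075 -0.055  0.002]
```

```bash
python3 -m pendant '[{"delta_pos":[-0.02,-0.015,0],"spin":0},{"delta_pos":[-0.045,-0.033,0],"spin":0},{"delta_pos":[-0.068,-0.05,0],"spin":0},{"delta_pos":[-0.075,-0.055,0],"spin":0},{"delta_pos":[-0.075,-0.055,0],"spin":0},{"delta_pos":[-0.075,-0.055,0.03],"spin":0},{"delta_pos":[-0.075,-0.055,0.06],"spin":0},{"delta_pos":[-0.075,-0.055,0.09],"spin":0},{"delta_pos":[-0.075,-0.055,0.1],"spin":0},{"delta_pos":[-0.075,-0.055,0.1],"spin":0}]'
python3 - <<'E'
from h import *
for n in ("scene","top"):
    c=cam(n); print(n,marks(c,n,"flask"),marks(c,n,"cork_mat"))
    q=np.int32(proj(c,[.5075,-.362,.05])[0]);crop(c,max(q[0]-70,0),q[1]-60,140,120,5,"p_"+n)
print(goto([.5075,-.362,.141]))
E
```

```text
t: 15.3
tool_pos: [0.5064, -0.3611, 0.2154]
orientation: [-1.62, -2.685, 0.008]
force: [-0.0, -0.2, -4.0]
opening: 0.0477
scene [(0.63, array([ 0.344 , -0.0137,  0.0026])), (0.59, array([ 0.5068, -0.366 ,  0.0857]))] [(0.81, array([ 0.2394, -0.4512,  0.0021])), (0.69, array([ 0.5983, -0.073 ,  0.0931])), (0.62, array([ 0.5064, -0.3592,  0.0021]))]
top [(0.94, array([ 0.3503, -0.0196, -0.0021])), (0.78, array([ 0.5133, -0.3675,  0.0871]))] [(0.76, array([ 2.454e-01, -4.571e-01,  2.000e-04])), (0.51, array([ 0.5071, -0.3643,  0.0006]))]
[0.002 0.001 0.079]
```

View pics/p_scene.png

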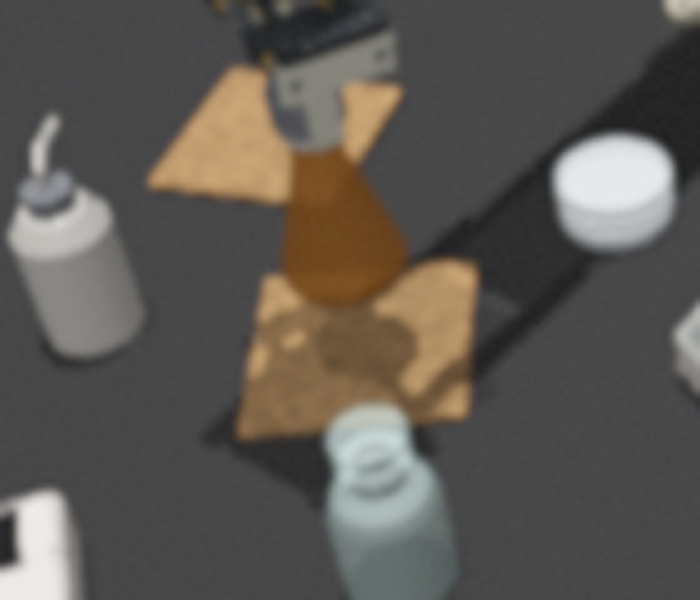

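View pics/p_top.png

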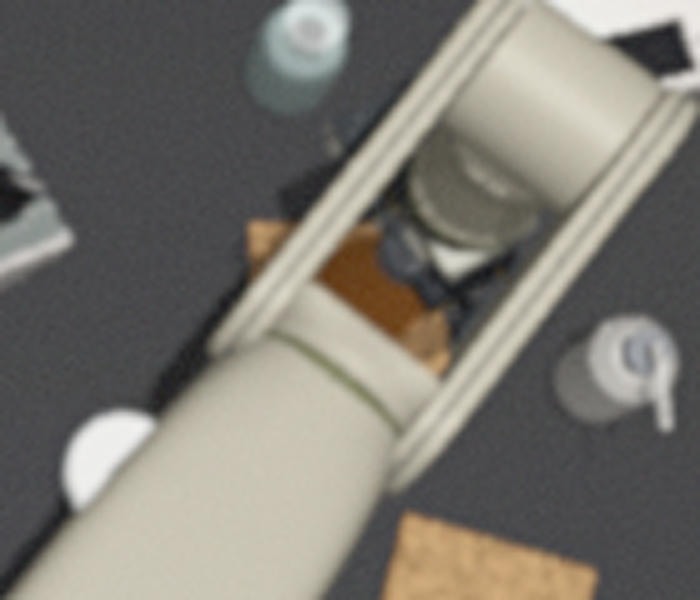

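```bash
python3 -m pendant '[{"delta_pos":[0.002,0,0.025],"spin":0},{"delta_pos":[0.002,0,0.045],"spin":0},{"delta_pos":[0.002,0,0.060],"spin":0},{"delta_pos":[0.002,0,0.067],"spin":0},{"delta_pos":[0.002,0,0.067],"spin":0}]'; python3 -m pendant '[{"delta_pos":[0,0,0.003],"spin":0},{"delta_pos":[0,0,0.004],"spin":0},{"delta_pos":[0,0,0.004],"spin":0}]'
```

```text
t: 16.1
tool_pos: [0.5065, -0.3618, 0.1516]
orientation: [1.625, 2.689, -0.01]
force: [1.0, -0.1, -4.6]
opening: 0.0481
t: 16.4
tool_pos: [0.5068, -0.3621, 0.1483]
orientation: [1.624, 2.688, -0.01]
force: [0.2, -0.6, -3.5]
opening: 0.0475
```

```bash
python3 -m pendant '[{"delta_pos":[0,0,0.003],"spin":0},{"delta_pos":[0,0,0.004],"spin":0},{"delta_pos":[0,0,0.004],"spin":0}]';  python3 -m pendant '[{"delta_pos":[0,0,0.002],"spin":0},{"delta_pos":[0,0,0.003],"spin":0},{"delta_pos":[0,0,0.003],"spin":0}]'
```

```text
t: 16.7
tool_pos: [0.5067, -0.362, 0.1441]
orientation: [1.624, 2.688, -0.01]
force: [0.3, 0.1, -4.7]
opening: 0.0475
t: 17.0
tool_pos: [0.5067, -0.3621, 0.141]
orientation: [1.624, 2.688, -0.01]
force: [-0.7, 0.7, -4.0]
opening: 0.0476
```

Run:
```python
from h import *
c=cam("scene"); print(marks(c,"scene","flask"),robot.read_state()["force"],robot.read_state()["tool_pos"])
crop(c,80,160,150,120,5,"q_scene")
```

```text
[(0.64, array([ 0.3469, -0.016 ,  0.0013])), (0.58, array([ 0.5089, -0.3632,  0.0151])), (0.44, array([ 3.770e-01, -1.677e-01, -2.000e-04]))] [ 0.47898648  0.22544014 -3.82474135] [ 0.50660424 -0.36203026  0.14100244]
```

View pics/q_scene.png

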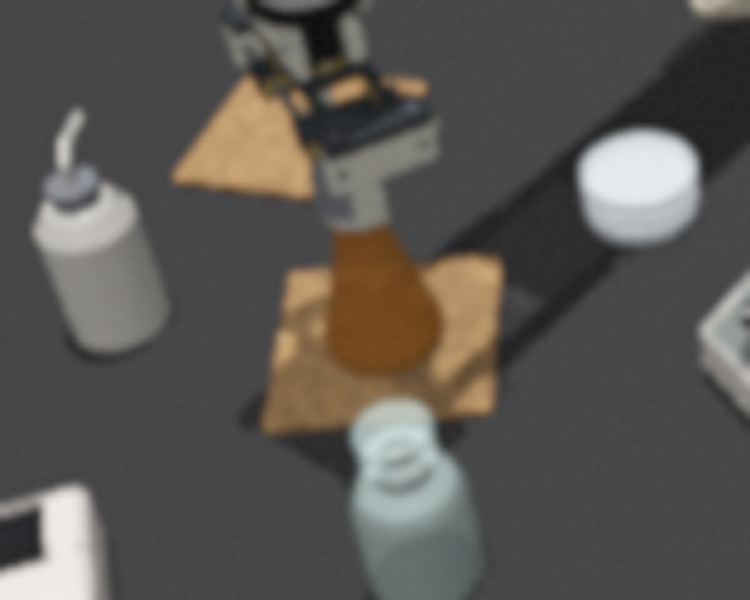

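```bash
python3 -m pendant '[{"delta_pos":[0,0,0.001],"spin":0},{"delta_pos":[0,0,0.002],"spin":0},{"delta_pos":[0,0,0.002],"spin":0}]';  python3 -m pendant '[{"delta_pos":[0,0,0.001],"spin":0},{"delta_pos":[0,0,0.002],"spin":0},{"delta_pos":[0,0,0.002],"spin":0}]'
```

```text
t: 17.4
tool_pos: [0.5072, -0.3627, 0.1408]
orientation: [1.623, 2.686, -0.011]
force: [-1.8, 1.2, 5.5]
opening: 0.0475
t: 17.7
tool_pos: [0.5079, -0.363, 0.1407]
orientation: [1.622, 2.685, -0.011]
force: [-2.4, 4.0, 9.2]
opening: 0.0476
```

```bash
python3 -m pendant '[{"delta_pos":[0,0,0],"spin":0},{"delta_pos":[0,0,0],"spin":0}]'; python3 -m pendant '[{"delta_pos":[0,0,0],"spin":0},{"delta_pos":[0,0,0],"spin":0},{"delta_pos":[0,0,0],"spin":0},{"delta_pos":[0,0,0],"spin":0},{"delta_pos":[0,0,0],"spin":0},{"delta_pos":[0,0,0],"spin":0},{"delta_pos":[0,0,0],"spin":0}]' -1; python3 -m pendant '[{"delta_pos":[0,0,-0.01],"spin":0},{"delta_pos":[0,0,-0.03],"spin":0},{"delta_pos":[0,0,-0.06],"spin":0},{"delta_pos":[0,0,-0.1],"spin":0},{"delta_pos":[0,0,-0.15],"spin":0},{"delta_pos":[0,0,-0.18],"spin":0},{"delta_pos":[0,0,-0.18],"spin":0},{"delta_pos":[0,0,-0.18],"spin":0}]'
python3 - <<'E'
from h import *
for n in ("wrist","scene","top"):
    c=cam(n,"e_"+n); print(n,marks(c,n,"flask"),marks(c,n,"cork_mat"),marks(c,n,"heat_grip"))
    if n=="scene": crop(c,80,150,190,130,4,"e_sc")
E
```

```text
t: 17.9
tool_pos: [0.5082, -0.363, 0.1407]
orientation: [1.622, 2.684, -0.011]
force: [0.3, -0.8, -0.9]
opening: 0.0479
t: 18.6
tool_pos: [0.5082, -0.3631, 0.1408]
orientation: [1.621, 2.684, -0.011]
force: [0.0, -0.1, -0.6]
opening: 0.0922
t: 19.4
tool_pos: [0.5083, -0.3618, 0.3224]
orientation: [1.62, 2.682, -0.012]
force: [-0.1, -0.5, -0.5]
opening: 0.0927
wrist [(0.76, array([ 0.5072, -0.3633,  0.0096]))] [(0.94, array([ 0.2398, -0.4488, -0.0025]))] []
scene [(0.74, array([ 0.5088, -0.3624,  0.0088])), (0.72, array([ 0.3464, -0.0167,  0.0037])), (0.19, array([ 0.7185, -0.3266,  0.0028]))] [(0.85, array([ 0.2397, -0.4526,  0.003 ])), (0.62, array([ 0.3787, -0.167 ,  0.0008])), (0.59, array([ 0.5064, -0.3622,  0.0049]))] [(0.66, array([ 0.6003, -0.0736,  0.0904])), (0.61, array([0.4952, 0.5482, 0.0014]))]
top [(0.94, array([ 0.3466, -0.0168, -0.0016])), (0.51, array([ 0.512 , -0.3654,  0.0094]))] [(0.78, array([ 0.2448, -0.4561, -0.0012])), (0.56, array([ 0.5067, -0.3622, -0.0012])), (0.48, array([ 0.7439,  0.37  , -0.0027]))] [(0.64, array([ 0.692 , -0.0224,  0.0883])), (0.54, array([ 0.6046, -0.0766,  0.0896]))]
```

View pics/e_wrist.png

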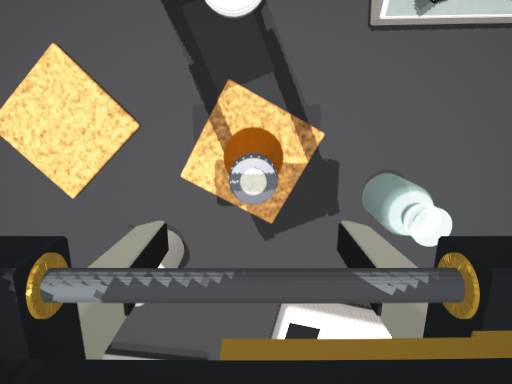

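View pics/e_sc.png

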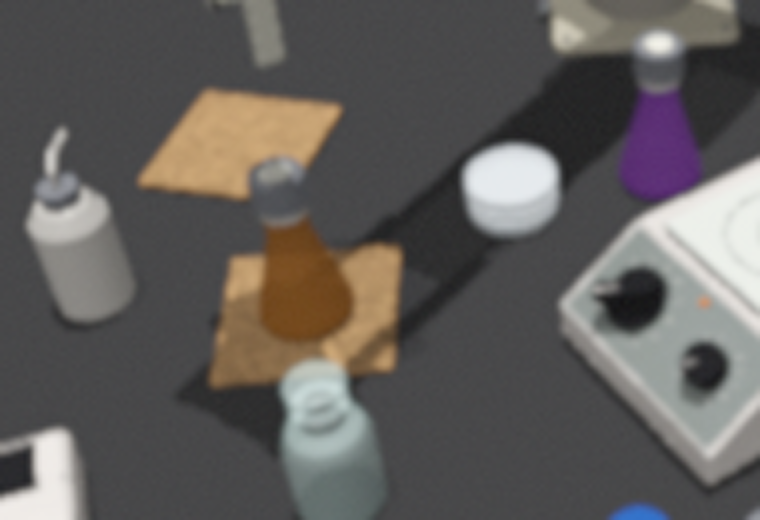

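Run:
```python
from plant import robot
print(robot.close_job())
```

```text
the job is handed in; nothing more can be done
None
```

I turned the heat knob off, moved the amber flask onto the left-hand cork mat, and handed the job in at about 20 s of the 69 s limit. The hand-in gives no verdict.

- **Heat knob:** I pushed the bar's tail round with the closed fingertips until the force rose to about 7 N against the stop. The wrist picture then showed the pointer at −135.3°; the off position should be −135°. I did not re-measure the angle after placing the flask, only saw in the last scene picture that both knob pointers looked the same way.
- **Stirring knob:** it was never touched. Its pointer measured −137.5°, which fits its off position.
- **Flask:** I gripped it by the cap, lifted it, lowered it until the mat took the load, and let go. It leaned slightly in the grip while I carried it, but stands upright on the mat. The last pictures put its base at about (0.508, −0.363, 0.009), within about 3 mm of the mat's centre; the top camera's reading was about 6 mm off.
- **At the end:** the gripper is open and about 15 cm above where it let go. The reagent bottle, petri dishes, wash bottle, second mat and purple look-alike look unmoved. I did not re-measure the amber bottle, dark bottle and beaker; the arm only passed well above the things on that side.

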